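# Unclamp the laser tube and snap it into its spring clips

## Task

The glue on the laser tube has cured: tip the red clamp handle over until the clamp stays open, lift the tube out of the blue fixture and set it down on the black V-rest. Then take it again by the middle and press it down until both brass spring clips have snapped round it, with its red end at the yellow forked end stop, and let go. Never let the tube fall to the bench, and do not disturb the lens cap, brown bottle, tape roll and blue box.

Things in the scene. Friction and masses are not known exactly. Their poses are not given: they have to be found in the camera images.
- fixture: Gluing fixture fixed to the bench: aluminium base 110 x 86 x 8 mm (x -33 to 77) with a blue channel 86 mm long (y -43 to 43) and 36 mm wide, walls 48 mm high, 23.6 mm apart. Steel cheeks of the clamp stand at x 35 to 59 mm, 62 mm high. Origin on the bench under the channel's middle; y along the channel, z up.
- fixture_nest (a point): Middle of the tube's place in the channel, 40 mm above the bench; axes as the fixture's. The tube's middle cannot be gripped there; 47 mm of it stick out free at each end of the channel.
- clamp (a joint): Clamp angle: 0 closed (arm level over the tube, red handle upright), 1.70 rad open (arm upright, handle level toward fixture +x, away from the channel). Pivot at fixture x 47, y 0, z 62 mm, axis along fixture y. Moves with under 1 N at the handle; passes its centre at 0.6 to 0.7 rad, then falls open by itself and stays; short of it, it falls shut.
- clamp_grip (a point): Point on the axis of the clamp's red round handle, 72 mm from the pivot (134 mm above the bench while closed). The handle is 18 mm thick and reaches from 34 to 86 mm from the pivot; arm 52 mm long, at right angles to it toward the channel.
- laser: Aluminium coloured laser tube, round, 20 mm diameter, 180 mm long, 0.14 kg, smooth all along; red end (output) at its +y, black end at -y. Origin in the middle of its axis, y along the axis. It can roll about its axis, so its x and z directions mean nothing.
- laser_front (a point): Centre of the red end face, 90 mm from the middle.
- laser_rear (a point): Centre of the black end face, 90 mm from the middle.
- rest: Low black V-rest fixed to the bench: base 56 x 110 x 7 mm, two upright V-notches (each 10 mm thick, 40 mm wide, tops 37 mm above the bench) at y = -42 and +42 mm, 74 mm free between them. Origin on the bench at its middle; a tube in it lies along y with its axis 36 mm above the bench.
- rest_seat (a point): Middle of the axis of a tube lying in the V-rest, 36 mm above the bench.
- mount: Clip mount fixed to the bench: dark base 46 x 212 x 10 mm, two brass C-shaped spring clips, 14 mm wide, at y = -70 and +70 mm, open upward; yellow forked end stop at +y, plain grey one at -y, inner faces 94 mm from the middle, tops 59 mm high. Origin on the bench at its middle. 126 mm between the clips are free for fingers, down to the base; outside them is no room.
- mount_seat (a point): Middle of the axis of a seated tube, 45 mm above the bench, along the mount's y, 4 mm play to each stop. The clip mouths are 24 mm wide at 60 mm height and narrow to 14.6 mm at 52 mm; their lips give way to a push from straight above (10 to 20 N for both clips) and close over the tube.
- lens_cap: Bystander: flat black lens cap, 34 mm across, 10 mm high, loose; origin under its middle.
- dropper_bottle: Bystander: brown dropper bottle, 32 mm across, 70 mm high, loose; origin under its middle.
- tape_roll: Bystander: roll of black tape, 58 mm across, 19 mm high, loose; origin under its middle.
- usb_box: Bystander: small blue box 28 x 55 x 18 mm, loose; origin under its middle.
Things that resemble listed ones, but are neither listed nor needed, are in the scene too. What is shaped like the rest but green is not meant.

How it is judged:
By the outcome, as a careful person would: the job done as asked, in the order asked, and still so for the second after the job is handed in, with the robot touching nothing.
It also fails if it takes over 50 s, if anything falls off the work surface, if the arm or the gripper's body presses on something with over 40 N, if the wrist force passes 120 N, or if a joint passes its speed limit or range.

## Robot

A 6-joint arm with a two-finger parallel gripper is mounted at the origin on a cart in front of the work surface, level with it; the furniture and walls round the work are solid. World frame = base frame: x ahead of the robot, y to its left, z up, the work surface at z = 0. Lengths are in m, angles in degrees, forces in N, time in s.
With the tool pointing down it reaches from about 0.325 to 0.85 m from the base axis. Payload 15.5 kg.
Tool frame: the origin (TCP) lies midway between the tips of the shut fingers; the grasp point (between the pads) lies 19 mm behind it; y points along the fingers, x is the direction in which the jaws open and shut, and the axes are right-handed (so a half turn about y gives the same grasp; the last joint's range is limited). The gripper opens to 91 mm and grips with 3 to 60 N. Pads are 32 mm wide; open, the fingers measure 118 mm over their backs; the gripper's body (76 mm by 178 mm) begins 60 mm behind the grasp point.
Start: joints at [-79.326, 28.281, 77.091, -0, 74.628, -5.472], TCP at [0.174, -0.6, 0.214] pointing down, gripper open.
Joint ranges: [-166.48, 166.48], [-47.26, 123.95], [12.59, 153.08], [-70.14, 250.14], [6.76, 159.57], [-176.63, 176.63]. Speed limits (degrees/s): [108.29, 108.29, 147.25, 172.46, 172.46, 172.46].

## Interface

Orientations are given as a 3x3 rotation matrix whose columns are the frame's x, y, z axes.
In Python, from bench import ctrl gives the robot as it stands. The module is installed in compiled form; this text tells all that it offers. Calls block until the motion is done:
- ctrl.goto(position, orientation): joint-space move of the TCP to a pose.
- ctrl.move_l(position, vel=0.15, ori=None, contact_N=None): straight line of the TCP; ori=None keeps the orientation; vel is the mean speed in m/s. With contact_N (N) it stops when the force on the tool has changed by that much, and returns True; else False.
- ctrl.movej(angles): joint-space move.
- ctrl.command_gripper(opening): opening from 0.0 (shut) to 1.0 (fully open); the grip force is fixed at half the most; returns when the fingers have stopped.
- ctrl.sleep(seconds).
- ctrl.ik(position, orientation): joint angles nearest the present ones, or None.
- ctrl.read_camera(name): name is "side" or "top"; returns the picture (400x640x3 uint8, blue, green, red); there is no depth.
- ctrl.camera_params(name): a dict with "fx", "fy", "cx", "cy" (pixels), "pose" (4x4, takes a point from camera to world coordinates). Camera axes: x right, y up, looking along -z (the intrinsics and any distortion apply to the point x, -y, -z); pixel columns grow to the right and rows downward; lengths in m; the calibration is good to about 2 mm. A picture is of the moment at which its call begins. camera_params takes no time and is no camera call.
A pose or a line that the arm cannot do raises ctrl.MotionError and nothing moves.
- ctrl.sign_off(): hands the job in, once; it reports no verdict.
Readings, each from a call of its own:
- ctrl.current_t(): time.
- ctrl.current_q(): joint angles.
- ctrl.current_dq(): joint speeds.
- ctrl.current_effort(): joint torques, N m.
- ctrl.current_tool_pos(): TCP position.
- ctrl.current_eef_rot(): TCP orientation.
- ctrl.current_contact_force(): force on the tool from outside, world axes, zero at the start.
- ctrl.current_wrist_torque(): the same for the moment, N m.
- ctrl.current_grip_width(): opening from 0.0 (shut) to 1.0 (fully open).
Only numpy, scipy, OpenCV 4.12 (cv2) and the standard library are available. Lean on these libraries where they do the work, as an engineer would, in place of code of your own. Each camera call takes 0.05 s, during which the arm holds its last target.

## Working session

There is one attempt and no reset: what is moved stays moved. The work goes in short steps, each a Python script; the robot and the scene stay as the last script left them, time stands still between calls to the robot, and variables do not carry over. Pictures are saved under pics/ and viewed, and the job is handed in when it is done.

```bash
mkdir -p pics; ls; python3 - <<'E'
from bench import ctrl
import cv2,numpy as np
for n in("side","top"):
    im=ctrl.read_camera(n); cv2.imwrite(f"pics/{n}0.png",im); p=ctrl.camera_params(n); print(n,p)
print(ctrl.current_t(),ctrl.current_eef_rot(),ctrl.current_grip_width())
E
```

```text
pics
side {'fx': 400.1467329905785, 'fy': 400.1467329905785, 'cx': 326.9972865147032, 'cy': 197.18588718083046, 'pose': array([[-0.88467252,  0.31195936, -0.34646197,  0.1940287 ],
       [-0.46611814, -0.57685623,  0.67079861,  0.705615  ],
       [ 0.00940316,  0.7549293 ,  0.65573877,  0.77766626],
       [ 0.        ,  0.        ,  0.        ,  1.        ]])}
top {'fx': 445.07391897670465, 'fy': 445.07391897670465, 'cx': 319.2878263954914, 'cy': 196.59000395202992, 'pose': array([[ 0.00920709,  0.98304293, -0.18314427,  0.32354073],
       [-0.99983835,  0.00622163, -0.01686908, -0.02378425],
       [-0.01544357,  0.18326998,  0.98294131,  1.33832611],
       [ 0.        ,  0.        ,  0.        ,  1.        ]])}
0.1 [[ 2.78077413e-01 -1.99085772e-04  9.60558646e-01]
 [-9.60558029e-01  1.09515320e-03  2.78077461e-01]
 [-1.10732014e-03 -9.99999381e-01  1.13303933e-04]] 0.9980509423006134
```

View pics/side0.png

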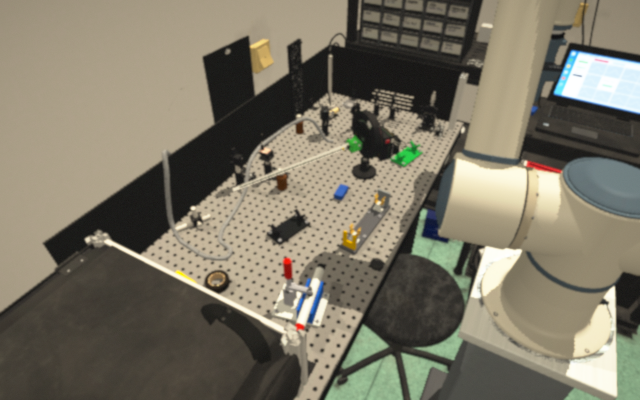

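View pics/top0.png

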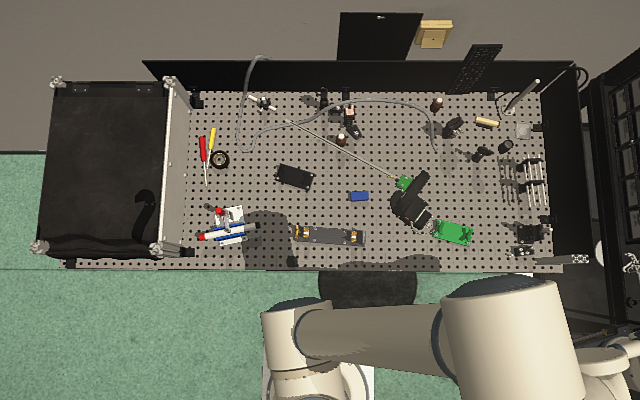

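```bash
python3 - <<'E'
import cv2
t=cv2.imread("pics/top0.png");s=cv2.imread("pics/side0.png")
cv2.imwrite("pics/t_a.png",cv2.resize(t[130:280,170:370],None,fx=4,fy=4,interpolation=cv2.INTER_CUBIC))
cv2.imwrite("pics/s_a.png",cv2.resize(s[170:350,230:430],None,fx=3.3,fy=3.3,interpolation=cv2.INTER_CUBIC))
E
```

```text
(no output)
```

View pics/t_a.png

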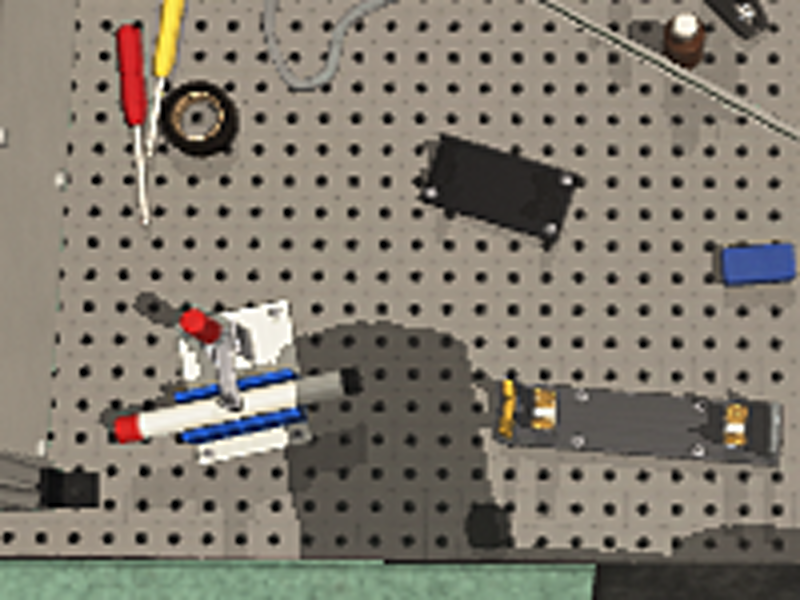

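View pics/s_a.png

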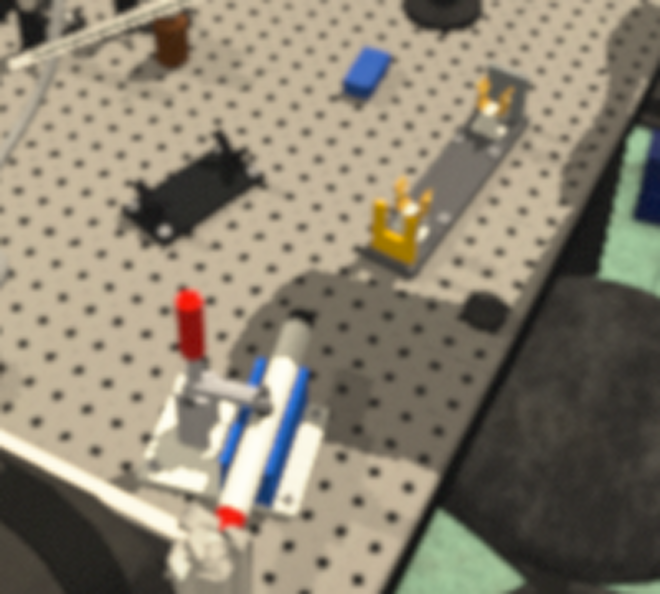

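```bash
cat > h.py <<'E'
from bench import ctrl
import cv2,numpy as np
P={n:ctrl.camera_params(n) for n in("side","top")}
def ray(n,px):
    p=P[n];d=np.array([(px[0]-p['cx'])/p['fx'],-(px[1]-p['cy'])/p['fy'],-1.]);T=p['pose']
    return T[:3,3],T[:3,:3]@d
def plane(n,px,z):
    o,d=ray(n,px);return o+d*(z-o[2])/d[2]
def proj(n,X):
    p=P[n];T=p['pose'];c=T[:3,:3].T@(np.asarray(X,float)-T[:3,3])
    return np.array([p['cx']+p['fx']*c[0]/-c[2],p['cy']-p['fy']*c[1]/-c[2]])
def tri(a,b):
    o1,d1=ray('side',a);o2,d2=ray('top',b)
    A=np.stack([d1,-d2],1);s=np.linalg.lstsq(A,o2-o1,rcond=None)[0]
    p,q=o1+s[0]*d1,o2+s[1]*d2
    return (p+q)/2,np.linalg.norm(p-q)
def blobs(im,lo,hi,roi,minA=6):
    x0,y0,x1,y1=roi;hsv=cv2.cvtColor(im[y0:y1,x0:x1],cv2.COLOR_BGR2HSV)
    m=cv2.inRange(hsv,lo,hi);n,l,st,c=cv2.connectedComponentsWithStats(m)
    out=[]
    for i in range(1,n):
        if st[i,4]>=minA:
            pts=np.argwhere(l==i)[:,::-1].astype(np.float32)
            r=cv2.minAreaRect(pts)
            out.append((c[i]+[x0,y0],st[i,4],np.round(cv2.boxPoints(r)+[x0,y0],1).tolist()))
    return out
E
python3 - <<'E'
from h import *
t=cv2.imread("pics/top0.png");s=cv2.imread("pics/side0.png")
R=((0,150,90),(8,255,255));B=((100,130,50),(125,255,255));Y=((12,120,100),(32,255,255));D=((0,0,0),(180,255,50))
for nm,im,roi in(("top",t,(190,150,375,265)),("side",s,(215,170,430,340))):
    for k,v in(("R",R),("B",B),("Y",Y)):
        for b in blobs(im,*v,roi): print(nm,k,b)
    for b in blobs(im,*D,roi,25): print(nm,"D",b)
for b in blobs(t,(0,0,150),(180,60,255),(190,150,375,265),2):print('W',b)
E
```

```text
top R (array([202.5, 154.5]), np.int32(30), [[199.3, 150.2], [202.9, 149.4], [205.2, 160.0], [201.6, 160.8]])
top R (array([219.49122807, 210.92982456]), np.int32(57), [[213.9, 210.4], [217.4, 205.8], [225.1, 211.6], [221.6, 216.2]])
top R (array([201.33333333, 236.88888889]), np.int32(36), [[199.0, 240.0], [199.0, 234.0], [205.0, 234.0], [205.0, 240.0]])
top B (array([359.05844156, 195.6038961 ]), np.int32(154), [[350.2, 192.1], [367.2, 190.4], [368.1, 199.2], [351.1, 200.9]])
top B (array([235.90909091, 224.33333333]), np.int32(33), [[228.9, 224.7], [241.7, 221.8], [242.3, 224.3], [229.5, 227.1]])
top B (array([218.79166667, 227.91666667]), np.int32(24), [[213.8, 227.8], [223.8, 225.8], [224.2, 228.2], [214.2, 230.2]])
top B (array([229.98, 236.12]), np.int32(100), [[214.7, 237.7], [243.9, 231.5], [244.6, 234.8], [215.4, 241.0]])
top Y (array([296.64102564, 231.94871795]), np.int32(39), [[295.0, 225.0], [298.0, 225.0], [298.0, 239.0], [295.0, 239.0]])
top Y (array([305.77777778, 229.27777778]), np.int32(18), [[304.0, 227.0], [308.0, 227.0], [308.0, 231.0], [304.0, 231.0]])
top Y (a
[... 7206 characters left out ...]
 244.0], [350.0, 264.0], [297.0, 264.0]])
W (array([216. , 247.5]), np.int32(2), [[216.0, 248.0], [216.0, 248.0], [216.0, 247.0], [216.0, 247.0]])
W (array([306.        , 246.33333333]), np.int32(3), [[305.0, 246.0], [305.2, 245.6], [307.2, 246.6], [307.0, 247.0]])
W (array([355. , 246.4]), np.int32(5), [[353.0, 247.0], [353.0, 246.0], [357.0, 246.0], [357.0, 247.0]])
W (array([306.5, 250. ]), np.int32(2), [[307.0, 250.0], [307.0, 250.0], [306.0, 250.0], [306.0, 250.0]])
W (array([221.5, 254. ]), np.int32(2), [[222.0, 254.0], [222.0, 254.0], [221.0, 254.0], [221.0, 254.0]])
W (array([238.28571429, 260.        ]), np.int32(98), [[232.0, 254.0], [244.0, 254.0], [244.0, 264.0], [232.0, 264.0]])
```

```bash
python3 - <<'E'
from h import *
f=lambda v:np.round(np.asarray(v)*1000,1)
# fixture from wall tops
w=[plane('top',p,.048) for p in [(213.8,227.8),(241.7,221.8),(244.6,234.8),(215.4,241)]]
w=np.array(w);print('walls',f(w),f(w.mean(0)))
d=(w[0]-w[1]+w[3]-w[2]);print('ang y',np.degrees(np.arctan2(d[1],d[0])))
# tube
r=plane('top',(201.33,236.9),.044);b=plane('top',(257.3,224.9),.044);print('tube',f(r),f(b),np.degrees(np.arctan2(*(r-b)[1::-1])))
e=[plane('top',p,.042) for p in[(198.6,237.5),(260.2,224.3)]];print('ends',f(e),f((e[0]+e[1])/2),f(np.linalg.norm(e[0]-e[1])))
print('handle tri',f(tri((287.2,267.8),(219.5,210.9))[0]),tri((287.2,267.8),(219.5,210.9))[1])
print('tri red',tri((299.2,326.3),(201.3,236.9)))
# mount
s=[plane('top',p,.010) for p in[(315.5,229),(344.5,231.5),(344.2,242.4),(314.3,240)]];s=np.array(s);print('mount screws',f(s),f(s.mean(0)))
d=s[0]-s[1]+s[3]-s[2];print(np.degrees(np.arctan2(d[1],d[0])))
c=[plane('top',p,.058) for p in[(305.8,229.3),(353.8,233.1),(353.3,239.5),(305,235.5)]];c=np.array(c);print('clips',f(c),f(c.mean(0)))
d=c[0]-c[1]+c[3]-c[2];print(np.degrees(np.arctan2(d[1],d[0])))
print('box tri',tri((340.6,191.7),(359.06,195.6)))
s=[plane('side',p,.010) for p in[]]
# rest
q=np.array([plane('top',p,.007) for p in[(271.2,180.4),(278,160),(316.1,172.7),(309.3,193.1)]]);print('rest',f(q),f(q.mean(0)))
d=q[0]-q[3]+q[1]-q[2];print(np.degrees(np.arctan2(d[1],d[0])))
q=np.array([plane('top',p,.007) for p in[(311.3,174.7),(277.5,177.5),(307.5,186.5)]]);print('rest scr',f(q))
q=np.array([plane('side',p,.007) for p in[(265.9,229.4), (298.7,211.1), (308.0,227.7), (275.2,246.1)]]);print('rest side',f(q),f(q.mean(0)))
print('cap',f(plane('top',(290.9,259.9),.01)))
E
python3 - <<'E'
import cv2
t=cv2.imread("pics/top0.png");s=cv2.imread("pics/side0.png")
cv2.imwrite("pics/t_r.png",cv2.resize(t[150:200,260:330],None,fx=10,fy=10,interpolation=cv2.INTER_CUBIC))
cv2.imwrite("pics/s_r.png",cv2.resize(s[195:260,255:400],None,fx=5.5,fy=5.5,interpolation=cv2.INTER_CUBIC))
E
```

```text
walls [[469.2 305.8  48. ]
 [487.5 224.8  48. ]
 [449.5 214.7  48. ]
 [430.8 299.1  48. ]] [459.2 261.1  48. ]
ang y 102.58436721235175
tube [442.7 342.   44. ] [479.2 179.3  44. ] 102.62655206714835
ends [[441.1 350.4  42. ]
 [481.2 171.2  42. ]] [461.2 260.8  42. ] 183.7
handle tri [507.9 273.1 124. ] 0.00025984788675108885
tri red (array([0.44218963, 0.3402118 , 0.05059524]), np.float64(0.00013083326319976264))
mount screws [[472.2   9.5  10. ]
 [465.3 -77.4  10. ]
 [432.8 -76.4  10. ]
 [439.2  12.7  10. ]] [452.4 -32.9  10. ]
85.67958481137742
clips [[ 465.7   36.3   58. ]
 [ 455.8 -102.2   58. ]
 [ 437.4 -100.6   58. ]
 [ 447.8   38.3   58. ]] [451.7 -32.1  58. ]
85.80020593355934
box tri (array([ 0.57540232, -0.12151923,  0.00951317]), np.float64(0.0009323513258813873))
rest [[621.2 147.1   7. ]
 [686.  127.9   7. ]
 [646.2   9.6   7. ]
 [582.2  29.6   7. ]] [633.9  78.6   7. ]
71.54494472451998
rest scr [[639.8  24.2   7. ]
 [630.4 128.    7. ]
 [602.7  35.4   7. ]]
rest side [[684.  111.8   7. ]
 [643.5   8.2   7. ]
 [587.8  52.7   7. ]
 [629.  150.2   7. ]] [636.1  80.7   7. ]
cap [379.8  81.3  10. ]
```

View pics/t_r.png

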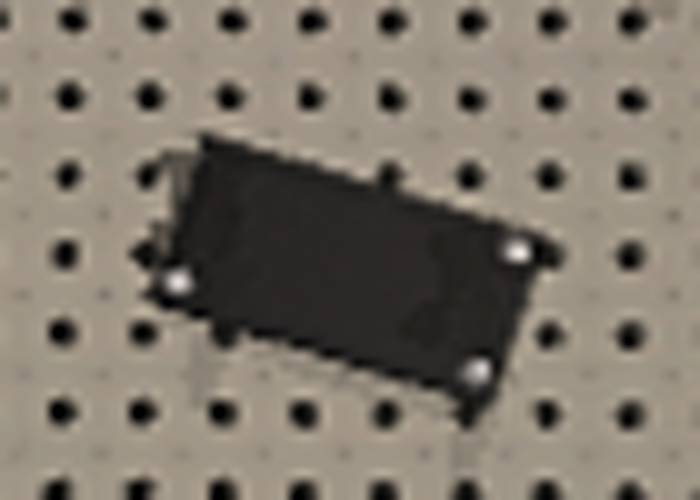

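View pics/s_r.png

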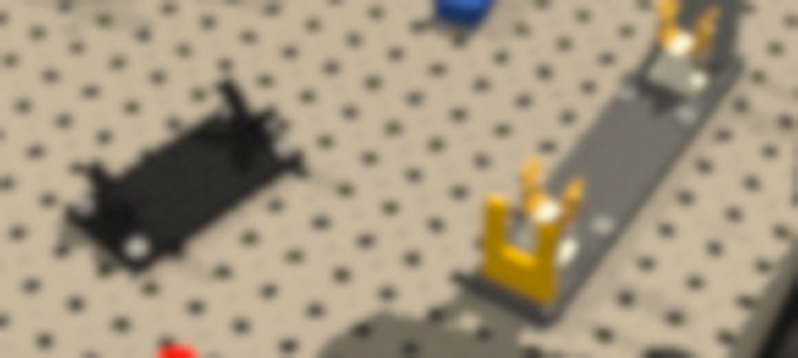

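```bash
python3 - <<'E'
from h import *
t=cv2.imread("pics/top0.png");s=cv2.imread("pics/side0.png")
a=cv2.resize(t[150:270,370:570],None,fx=4,fy=4);b=cv2.resize(s[90:190,320:460],None,fx=4,fy=4)
cv2.imwrite("pics/obs.png",np.vstack([cv2.resize(a,(600,360)),cv2.resize(b,(600,240))[:240]]))
print(tri((362,110),(422,175)), tri((397,143),(420,222)))
def R(a): # tool y down, tool x at heading a deg
    c,s_=np.cos(np.radians(a)),np.sin(np.radians(a));x=np.array([c,s_,0]);y=np.array([0,0,-1.]);return np.stack([x,y,np.cross(x,y)],1)
for nm,p,a in(("push",(.475,.264,.112),12.6),("grip",(.476,.195,.021),12.6),("rest_end",(.616,.012,.017),-16.8),("mid",(.635,.076,.017),-16.8),("mount",(.452,-.0325,.026),-4.3)):
    for k in(0,180): print(nm,k,np.round(ctrl.ik(p,R(a+k)),1) if ctrl.ik(p,R(a+k)) is not None else None)
E
```

```text
(array([ 0.59072807, -0.27211045,  0.2049479 ]), np.float64(0.005866417536611022)) (array([ 0.47657633, -0.28061894,  0.12197438]), np.float64(0.009139598375550992))
push 0 [22.8 29.  95.3 -0.  55.7 10.2]
push 180 [  22.8   29.    95.3   -0.    55.7 -169.8]
grip 0 [ 15.6  35.7 103.4  -0.   40.9   3. ]
grip 180 None
rest_end 0 [-4.4 41.2 88.5 -0.  50.3 12.4]
rest_end 180 [  -4.4   41.2   88.5   -0.    50.3 -167.6]
mid 0 [ 1.5 42.5 84.9 -0.  52.6 18.3]
mid 180 [   1.5   42.5   84.9   -0.    52.6 -161.7]
mount 0 [-11.7  32.5 111.8  -0.   35.7  -7.4]
mount 180 [-11.7  32.5 111.8  -0.   35.7 172.6]
```

View pics/obs.png

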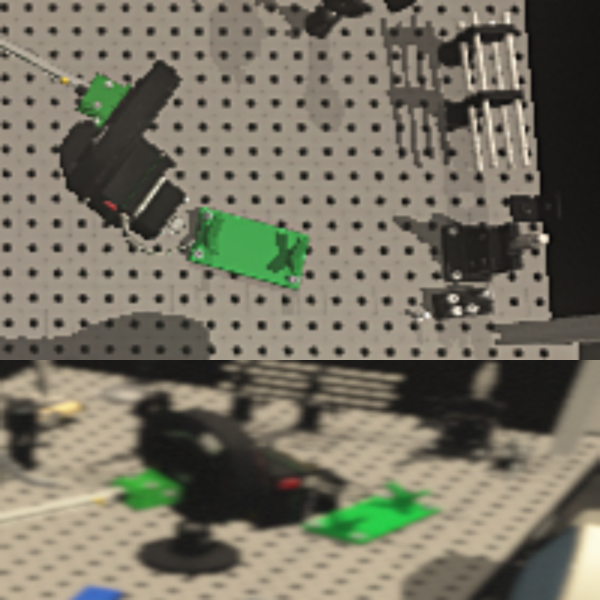

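```bash
cat >> h.py <<'E'
def R(a):
    c,s_=np.cos(np.radians(a)),np.sin(np.radians(a));x=np.array([c,s_,0]);y=np.array([0,0,-1.]);return np.stack([x,y,np.cross(x,y)],1)
def ax(a): # frame with x heading a: returns x,y dirs
    c,s_=np.cos(np.radians(a)),np.sin(np.radians(a));return np.array([c,s_,0]),np.array([-s_,c,0])
def snap(tag,rt=None,rs=None):
    for n,r in(("top",rt),("side",rs)):
        if r is None: continue
        im=ctrl.read_camera(n);cv2.imwrite(f"pics/{tag}_{n}_full.png",im);x0,y0,x1,y1=r;k=min(780/(x1-x0),580/(y1-y0))
        cv2.imwrite(f"pics/{tag}_{n}.png",cv2.resize(im[y0:y1,x0:x1],None,fx=k,fy=k,interpolation=cv2.INTER_CUBIC))
FA=12.6;FC=np.array([.4605,.261,0]);RA=-16.8;RC=np.array([.635,.0762,0]);MA=-4.3;MC=np.array([.4522,-.0325,0])
E
python3 - <<'E'
from h import *
u,v=ax(FA);piv=FC+.047*u
Z=lambda z:np.array([0,0,z])
p=ctrl.current_tool_pos();t0=ctrl.current_t()
ctrl.move_l([p[0]+.05,p[1]+.05,.42],vel=.3)
ctrl.goto(piv-.036*u+Z(.25),R(FA)); ctrl.command_gripper(0.0)
print(ctrl.current_t(),ctrl.current_contact_force())
ctrl.move_l(piv-.036*u+Z(.112),vel=.15)
print(ctrl.move_l(piv+.030*u+Z(.112),vel=.08), ctrl.current_contact_force(),ctrl.current_t())
ctrl.move_l(piv+.010*u+Z(.25),vel=.25)
ctrl.goto([.42,.05,.3],R(FA))
snap("open",(190,190,310,270),(230,230,390,350)); print(ctrl.current_t())
E
```

```text
5.3833 [ 0.64994227 -0.27115896  0.61663238]
False [-0.18850724 -0.79142176 -0.05762212] 7.425
9.2083
```

View pics/open_top.png

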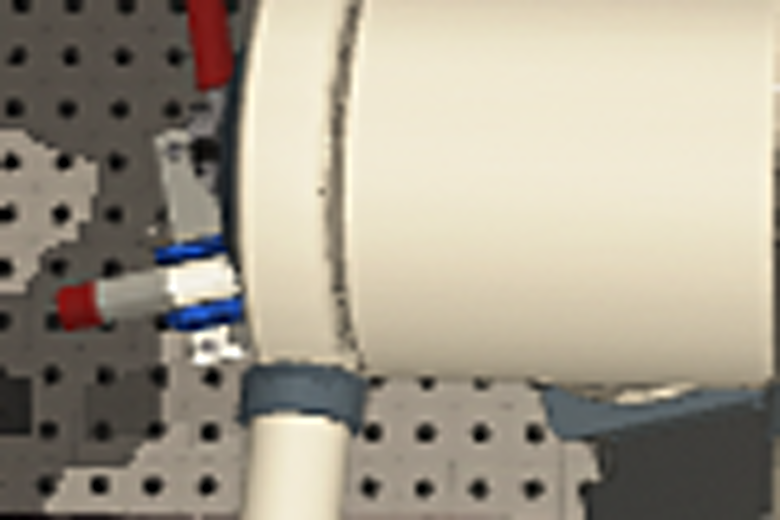

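View pics/open_side.png

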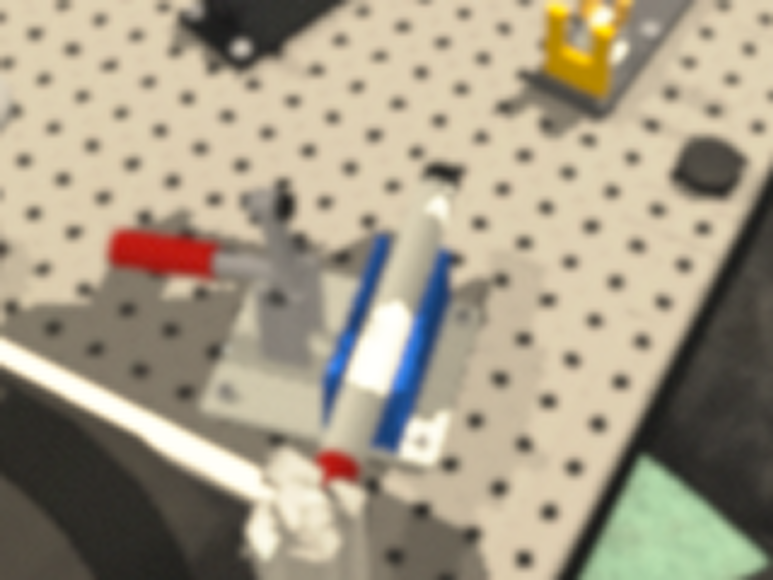

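```bash
python3 - <<'E'
from h import *
u,v=ax(FA);g=np.array([.461,.2608,0])-.068*v
Z=lambda z:np.array([0,0,z])
ctrl.goto(g+Z(.15),R(FA)); ctrl.command_gripper(1.0)
print(ctrl.move_l(g+Z(.021),vel=.12,contact_N=12),ctrl.current_contact_force())
ctrl.command_gripper(0.0);print('w',ctrl.current_grip_width()*91,ctrl.current_contact_force(),ctrl.current_tool_pos())
ctrl.move_l(g+Z(.081),vel=.06);print(ctrl.current_contact_force(),ctrl.current_grip_width()*91,ctrl.current_wrist_torque())
snap("lift",(190,190,310,270),(230,230,390,350)); print(ctrl.current_t())
E
```

```text
False [-0.82716474 -0.11682289 -1.02298742]
w 19.076728230198746 [-0.12149131  0.92944757  0.59944743] [0.47589407 0.19445294 0.02100062]
[ 0.233462   -0.09235419 -1.08895965] 19.27166042052624 [-0.12394337 -0.14111003 -0.03077327]
15.0333
```

View pics/lift_side.png

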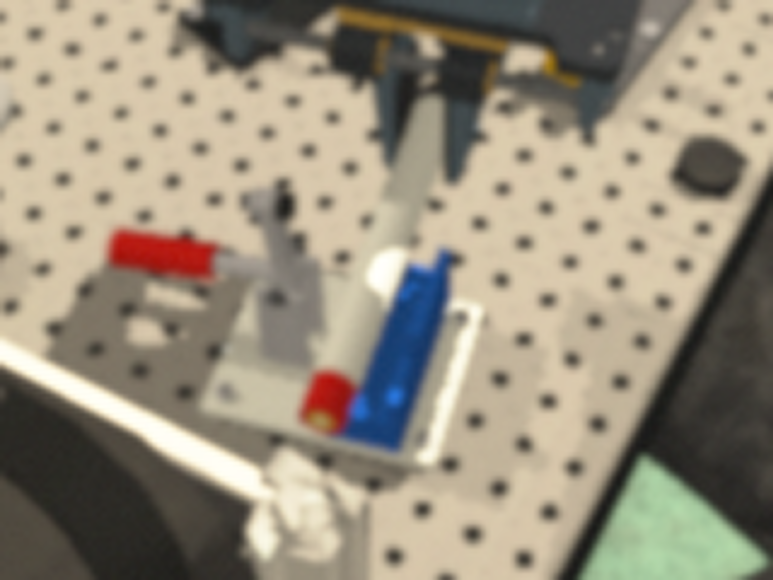

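View pics/lift_top.png

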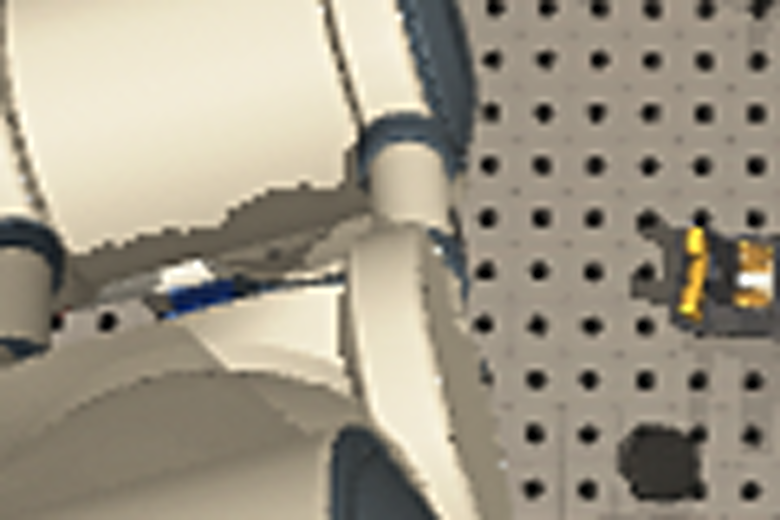

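```bash
python3 - <<'E'
from h import *
u,v=ax(FA);s=cv2.imread("pics/lift_side_full.png")
for b in blobs(s,(0,130,70),(8,255,255),(280,290,315,330)):print(b)
for b in blobs(s,(0,130,70),(8,255,255),(240,270,280,295)):print(b)
c=np.array([.461,.2608,0])
for dz in(0,-.01,-.02,-.03): print(dz,proj('side',c+.085*v+[0,0,.1+dz]),proj('side',c+.090*v+[0,0,.1+dz]))
s0=cv2.imread("pics/open_side_full.png")
for b in blobs(s0,(0,130,70),(8,255,255),(285,310,315,340)):print(b)
print(proj('side',c+.085*v+[0,0,.04]))
E
```

```text
(array([297.32394366, 311.32394366]), np.int32(71), [[291.8, 315.6], [295.1, 305.7], [302.6, 308.2], [299.3, 318.1]])
(array([263.25301205, 282.25301205]), np.int32(166), [[252.3, 284.9], [253.2, 277.0], [274.2, 279.6], [273.2, 287.5]])
0 [297.24936693 313.81106644] [296.42728014 316.00501342]
-0.01 [297.45128396 316.70443654] [296.63709315 318.8934581 ]
-0.02 [297.64983316 319.54954751] [296.84339031 321.73350105]
-0.03 [297.84509811 322.34759675] [297.04625927 324.52634877]
(array([299.31578947, 325.81578947]), np.int32(38), [[296.0, 323.0], [303.0, 323.0], [303.0, 328.0], [296.0, 328.0]])
[298.41198259 330.47076824]
```

```bash
python3 - <<'E'
from h import *
ur,vr=ax(RA);g=RC-.068*vr
Z=lambda z:np.array([0,0,z])
p=ctrl.current_tool_pos()
ctrl.move_l([p[0],p[1],.15],vel=.15)
ctrl.goto(g+Z(.15),R(RA)); print(ctrl.current_t(),ctrl.current_contact_force())
ctrl.move_l(g+Z(.028),vel=.12)
print(ctrl.move_l(g+Z(.0165),vel=.03,contact_N=5),ctrl.current_contact_force(),ctrl.current_tool_pos(),ctrl.current_grip_width()*91,ctrl.current_t())
snap("rest",(240,130,360,210),(230,180,330,260))
E
```

```text
16.5583 [ 0.58747426  1.21114171 -2.14364402]
True [-2.74014526  0.29159719  4.18485358] [0.6147993  0.01126301 0.01687748] 19.201129552220777 18.1167
```

View pics/rest_side.png

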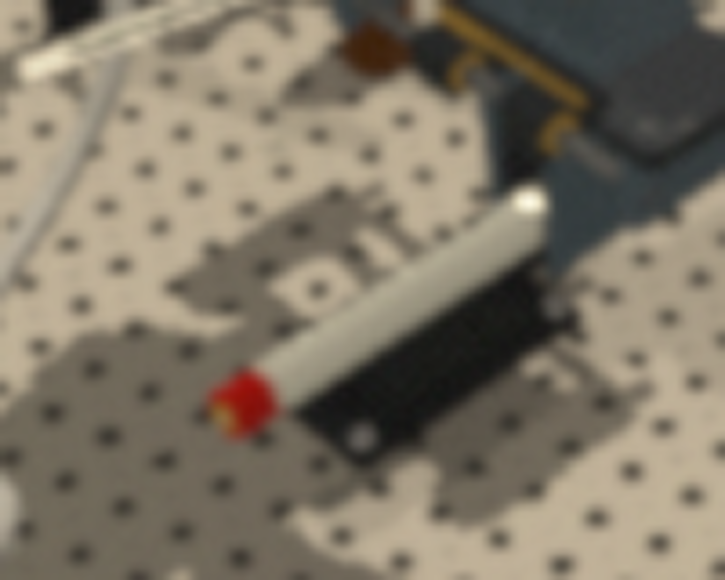

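View pics/rest_top.png

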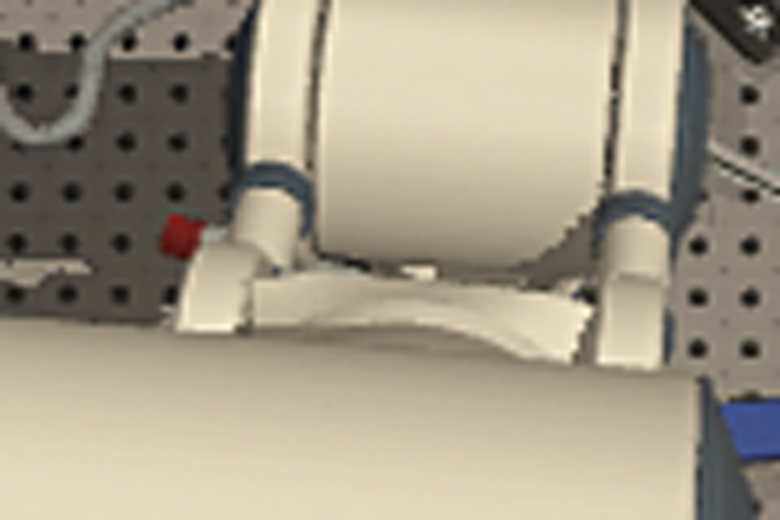

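```bash
python3 - <<'E'
from h import *
p=ctrl.current_tool_pos()
ctrl.command_gripper(1.0);print(ctrl.current_contact_force())
ctrl.move_l([p[0],p[1],.13],vel=.15)
ctrl.goto([.36,-.27,.35],R(-40))
snap("rest2",(240,130,380,260),(230,180,400,280)); print(ctrl.current_t())
E
```

```text
[0.3303868  0.13290756 0.48965975]
21.9833
```

View pics/rest2_side.png

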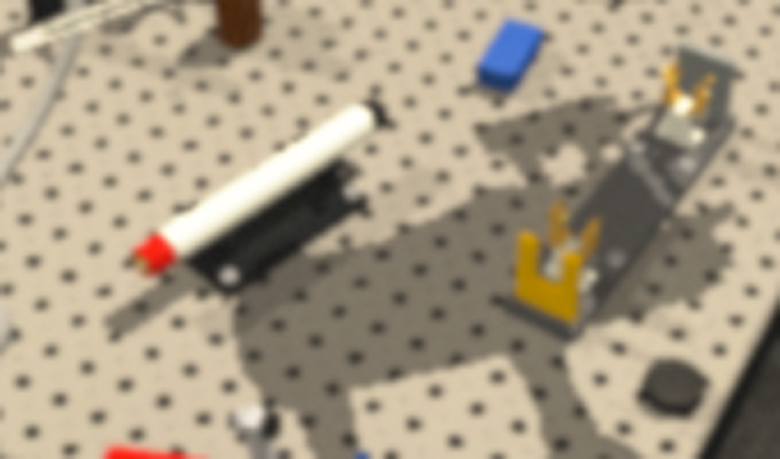

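View pics/rest2_top.png

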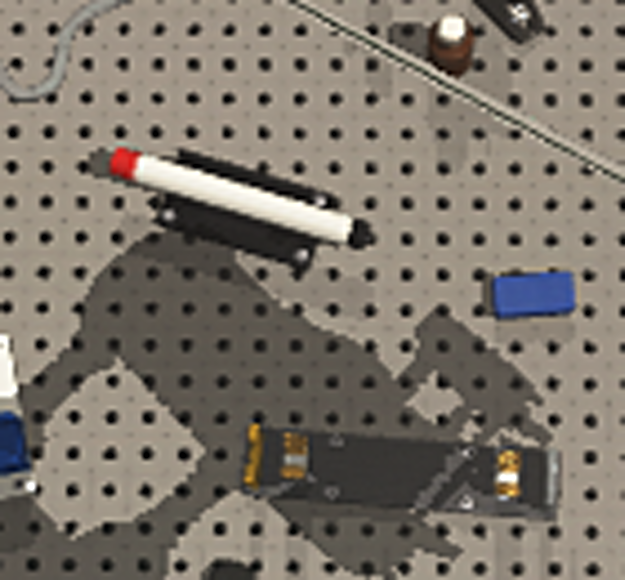

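```bash
python3 - <<'E'
from h import *
f=lambda v:np.round(np.asarray(v)*1000,1)
t=cv2.imread("pics/rest2_top_full.png");s=cv2.imread("pics/rest2_side_full.png")
for b in blobs(t,(0,130,70),(8,255,255),(255,155,285,180)):print('r',b);r=b[0]
for b in blobs(t,(0,0,170),(180,70,255),(265,160,325,190),20):print('w',b);
for b in blobs(t,(0,0,0),(180,255,45),(314,176,328,190)):print('b',b)
g=cv2.cvtColor(t,cv2.COLOR_BGR2GRAY)
# profile along axis
u,v=ax(RA)
for b in blobs(s,(0,130,70),(8,255,255),(255,225,275,245)):print('sr',b)
print(proj('top',RC+.09*v+[0,0,.036]),proj('top',RC-.09*v+[0,0,.036]),proj('top',RC+.08*v+[0,0,.042]))
print(proj('side',RC+.09*v+[0,0,.036]),proj('side',RC-.09*v+[0,0,.036]))
o=RC+[0,0,.036]
for nm,rng in(("red",(.075,.105)),("blk",(-.105,-.07))):
    for a in np.arange(*rng,.0025):
        p=proj('top',o+a*v);q=cv2.getRectSubPix(t,(1,1),tuple(p.astype(float)));print(nm,round(a,4),q[0,0])
E
```

```text
r (array([267.38235294, 165.85294118]), np.int32(34), [[263.6, 167.6], [265.8, 161.9], [271.0, 164.0], [268.7, 169.7]])
w (array([294.32996633, 174.12121212]), np.int32(297), [[269.5, 169.7], [271.6, 162.7], [319.2, 177.2], [317.0, 184.1]])
b (array([320.09090909, 182.36363636]), np.int32(22), [[316.3, 181.5], [320.2, 178.8], [323.5, 183.7], [319.5, 186.3]])
sr (array([263.56, 235.02]), np.int32(50), [[258.5, 234.5], [263.0, 230.0], [268.5, 235.5], [264.0, 240.0]])
[265.38709224 165.40951975] [322.26610574 182.55773645] [268.26492114 165.85499646]
[261.04808321 237.03855371] [312.38640923 203.55595374]
red 0.075 [135 149 231]
red 0.0775 [ 58  65 218]
red 0.08 [ 33  36 213]
red 0.0825 [ 39  43 213]
red 0.085 [ 41  45 214]
red 0.0875 [ 40  43 216]
red 0.09 [ 40  43 212]
red 0.0925 [ 53  59 164]
red 0.095 [ 75  84 102]
red 0.0975 [76 85 84]
red 0.1 [73 80 84]
red 0.1025 [72 80 86]
blk -0.105 [133 147 157]
blk -0.1025 [134 149 159]
blk -0.1 [137 152 162]
blk -0.0975 [125 139 147]
blk -0.095 [84 92 99]
blk -0.0925 [45 50 54]
blk -0.09 [48 50 53]
blk -0.0875 [39 40 43]
blk -0.085 [37 38 41]
blk -0.0825 [36 37 39]
blk -0.08 [25 26 28]
blk -0.0775 [108 118 122]
blk -0.075 [207 220 224]
blk -0.0725 [242 251 252]
```

```bash
python3 - <<'E'
from h import *
u,v=ax(RA);g=RC-.0007*v;um,vm=ax(MA)
Z=lambda z:np.array([0,0,z])
ctrl.goto(g+Z(.14),R(RA))
print(ctrl.move_l(g+Z(.0165),vel=.15,contact_N=12),ctrl.current_contact_force())
ctrl.command_gripper(0.0);print('w',ctrl.current_grip_width()*91,ctrl.current_contact_force())
ctrl.move_l(g+Z(.13),vel=.15);print(ctrl.current_contact_force(),ctrl.current_grip_width()*91)
ctrl.goto(MC+Z(.13),R(MA)); ctrl.move_l(MC+Z(.060),vel=.12)
snap("mt",(270,200,390,280),(320,170,410,260)); print(ctrl.current_t())
E
```

```text
False [-0.74764587 -0.06533698  0.05656489]
w 19.484602962628575 [-3.73349843  1.82074397  3.73535388]
[-0.23581236 -0.29356544 -2.09937193] 19.276444389818376
28.4333
```

View pics/mt_side.png

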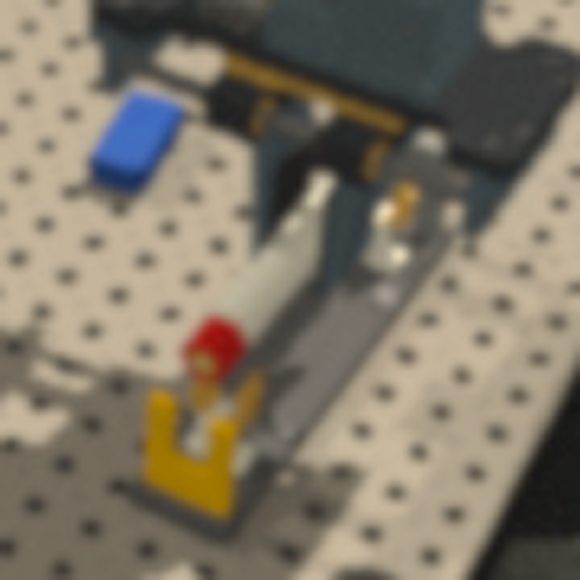

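View pics/mt_top.png

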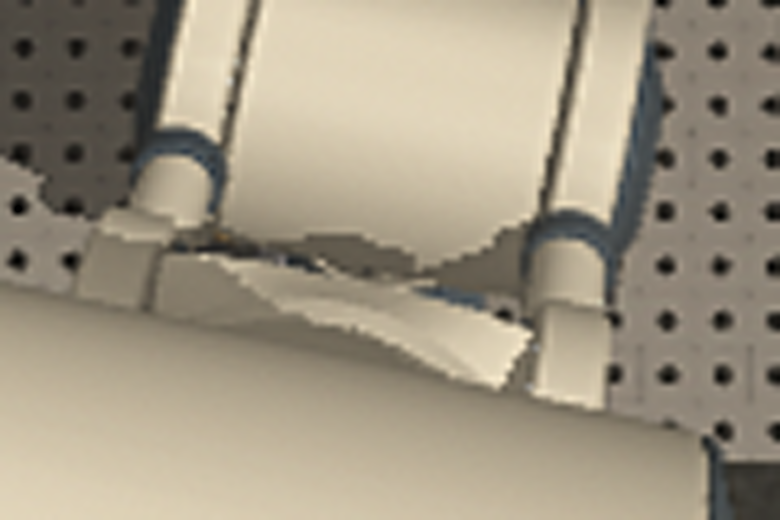

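```bash
python3 - <<'E'
from h import *
u,v=ax(MA);s=cv2.imread("pics/mt_side_full.png")
for b in blobs(s,(0,130,70),(8,255,255),(335,210,370,240)):print('r',b)
for b in blobs(s,(15,150,90),(32,255,255),(335,222,370,255)):print('y',b)
def pj(*a): return np.round(proj('side',MC+a[0]*u+a[1]*v+[0,0,a[2]]),1)
print('face',pj(0,.09,.079),'du5',pj(.005,.09,.079),'dv5',pj(0,.095,.079))
print('fork out base/top',[pj(x,y,.059) for x in(-.01,0,.01) for y in(.094,.1)])
k=np.array([[0,0]])
im=cv2.resize(s[200:260,335:380],None,fx=12,fy=12,interpolation=cv2.INTER_CUBIC)[:, :]
im=cv2.resize(s[205:255,335:375],None,fx=12,fy=12,interpolation=cv2.INTER_CUBIC)
for a in[(0,.09,.079),(0,.094,.059),(-.01,.094,.059),(.01,.094,.059),(0,.07,.06),(-.012,.07,.06),(.012,.07,.06),(-.023,.106,.01),(.023,.106,.01)]:
    p=proj('side',MC+a[0]*u+a[1]*v+[0,0,a[2]]);q=((p-[335,205])*12+6).astype(int);cv2.circle(im,tuple(int(i) for i in q),3,(255,0,255),-1)
cv2.imwrite("pics/ov.png",im)
E
```

```text
r (array([353.73913043, 223.06521739]), np.int32(46), [[348.5, 223.5], [353.5, 218.5], [358.5, 223.5], [353.5, 228.5]])
y (array([351.15384615, 230.46153846]), np.int32(13), [[350.0, 232.0], [350.0, 229.0], [353.0, 229.0], [353.0, 232.0]])
y (array([349.64480874, 240.09289617]), np.int32(183), [[340.7, 247.4], [343.6, 226.8], [359.6, 229.1], [356.6, 249.7]])
face [351.9 225.9] du5 [350.1 225.2] dv5 [350.9 227.2]
fork out base/top [array([354.2, 234.2]), array([353. , 235.7]), array([350.7, 232.6]), array([349.5, 234.1]), array([347.2, 231. ]), array([346. , 232.5])]
```

View pics/ov.png

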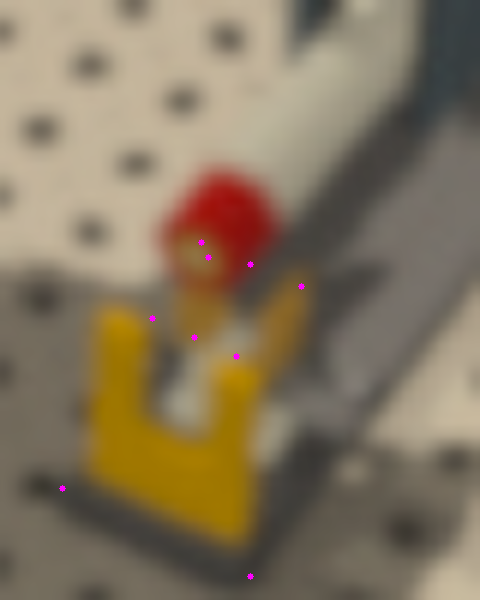

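```bash
python3 - <<'E'
from h import *
u,v=ax(MA);c=MC-.0008*u
Z=lambda z:np.array([0,0,z])
print(ctrl.move_l(c+Z(.0425),vel=.06,contact_N=6),ctrl.current_tool_pos(),ctrl.current_contact_force(),ctrl.current_wrist_torque())
for z in(.036,.031,.0255):
    r=ctrl.move_l(c+Z(z),vel=.05,contact_N=40)
    print(z,r,ctrl.current_tool_pos()[2],ctrl.current_contact_force(),ctrl.current_wrist_torque(),ctrl.current_t())
snap("pr",None,(320,170,410,260))
E
```

```text
False [ 0.45139622 -0.03246339  0.04237362] [ 0.77015298 -0.69461087 -0.86794752] [-0.00165157 -0.2253807   0.05447904]
0.036 False 0.036020115031462074 [ 2.81681359 -0.58337695 -2.64445691] [-0.1362378  -0.59627397  0.03185164] 29.1583
0.031 False 0.030847623783424333 [ 4.09178932 -0.55307065 -9.40539813] [-0.26163751 -0.82679733  0.01407079] 29.4083
0.0255 False 0.02547261952145906 [ 4.39620518 -0.13988033  0.32971075] [-0.1814971  -0.78583206  0.12991421] 29.6667
```

View pics/pr_side.png

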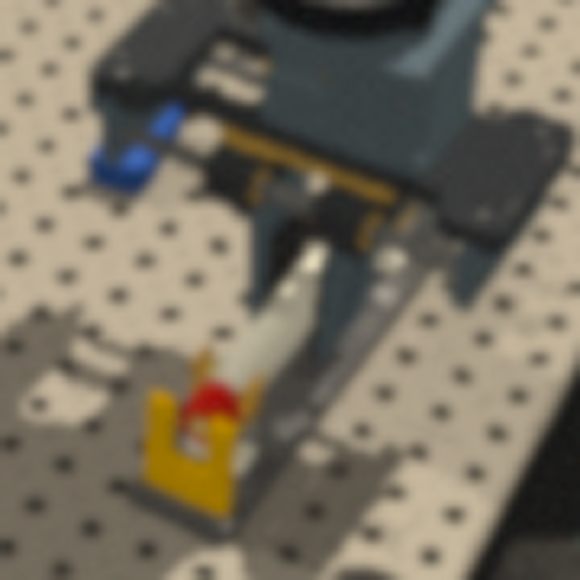

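```bash
python3 - <<'E'
from h import *
u,v=ax(MA);c=MC-.0008*u
Z=lambda z:np.array([0,0,z])
r=ctrl.move_l(c+Z(.0235),vel=.03,contact_N=15);print(r,ctrl.current_tool_pos(),ctrl.current_contact_force(),ctrl.current_wrist_torque())
ctrl.command_gripper(1.0);print(ctrl.current_contact_force())
p=ctrl.current_tool_pos()
ctrl.move_l([p[0],p[1],.15],vel=.15)
ctrl.goto([.36,-.30,.35],R(-40))
snap("fin",(270,200,390,280),(320,160,420,260)); print(ctrl.current_t())
E
```

```text
False [ 0.45212133 -0.03256181  0.02412564] [ 1.98431209 -0.68154838 21.16808281] [-0.03348367 -0.43513058  0.05189574]
[ 0.32184688 -0.46498723  0.26114166]
33.525
```

View pics/fin_side.png

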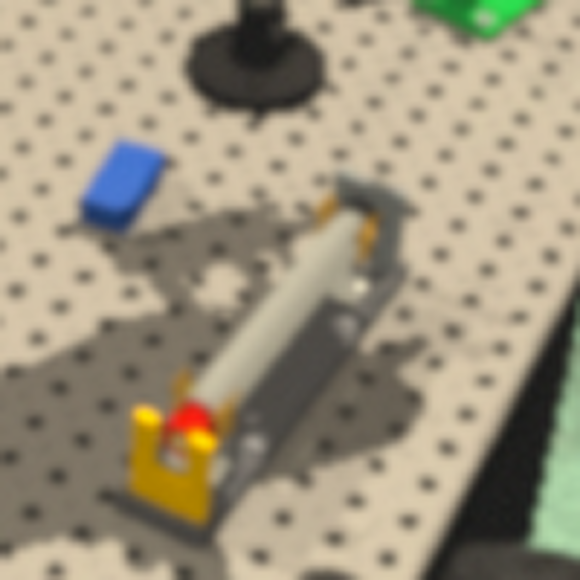

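View pics/fin_top.png

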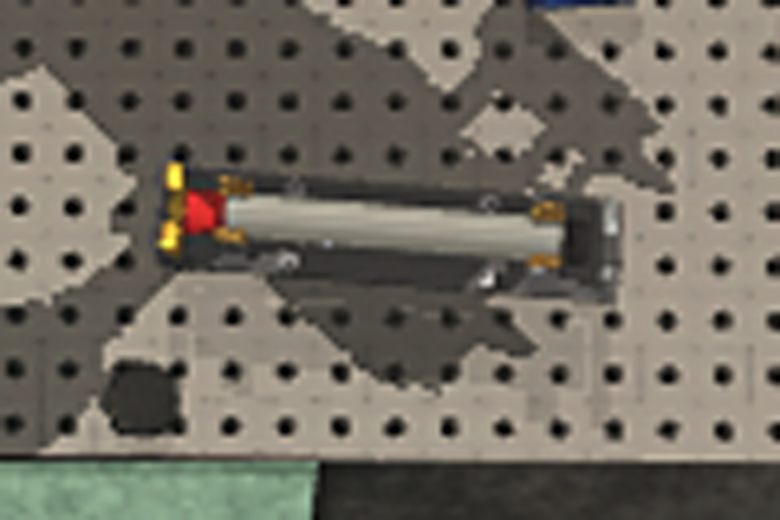

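```bash
python3 - <<'E'
from h import *
t0=cv2.imread("pics/top0.png");t=cv2.imread("pics/fin_top_full.png");s=cv2.imread("pics/fin_side_full.png")
for nm,lo,hi,roi in(("box",(100,130,40),(125,255,255),(340,180,380,210)),("cap",(0,0,0),(180,255,50),(280,252,305,268)),("tape",(0,0,0),(180,255,50),(205,145,235,172)),("bottle",(0,80,20),(15,255,140),(330,130,352,150))):
    print(nm,[[ (b[0].round(1),b[1]) for b in blobs(i,lo,hi,roi,20)] for i in(t0,t)])
cv2.imwrite("pics/fs.png",s)
u,v=ax(MA)
im=cv2.resize(s[160:260,320:420],None,fx=5.8,fy=5.8,interpolation=cv2.INTER_CUBIC)
for a in(-.09,.09):
  for dx in(-.010,.01):
    q=((proj('side',MC+dx*u+a*v+[0,0,.045])-[320,160])*5.8+2.4).astype(int);cv2.circle(im,(int(q[0]),int(q[1])),2,(255,0,255),-1)
cv2.imwrite("pics/fo.png",im)
E
```

```text
box [[(array([359.1, 195.6]), np.int32(154))], [(array([359.2, 195.6]), np.int32(153))]]
cap [[(array([291.5, 261.2]), np.int32(101))], [(array([291.9, 256.9]), np.int32(23)), (array([293.4, 264.2]), np.int32(30))]]
tape [[(array([219.7, 160.2]), np.int32(141))], [(array([219.7, 160.2]), np.int32(139))]]
bottle [[(array([340.6, 141.4]), np.int32(79))], [(array([340.5, 141.4]), np.int32(78))]]
```

View pics/fo.png

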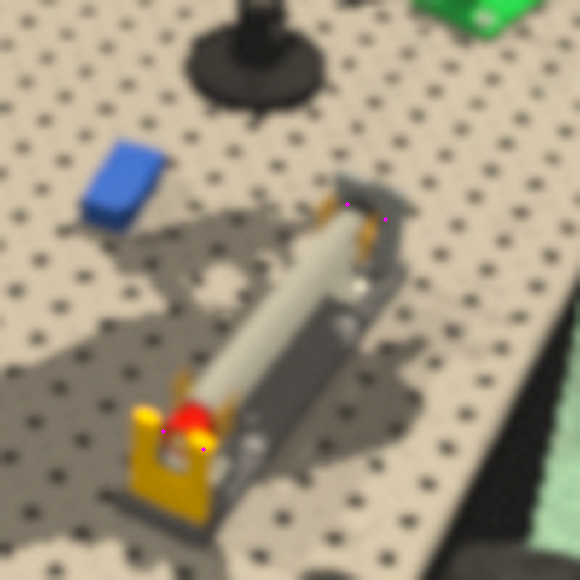

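View pics/fs.png

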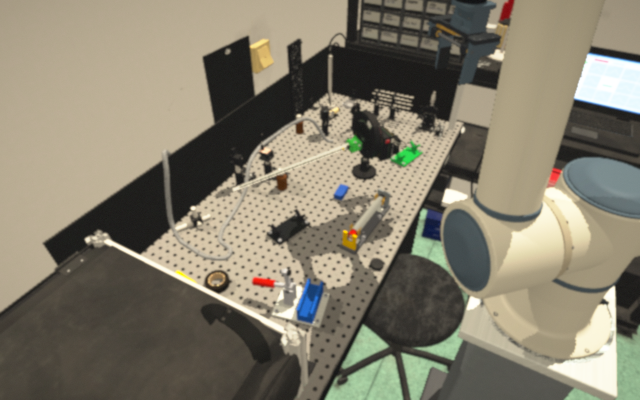

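```bash
python3 - <<'E'
from bench import ctrl
print(ctrl.current_t(),ctrl.current_contact_force());ctrl.sign_off()
E
```

```text
33.525 [-0.59472994 -0.02632751  0.28344302]
the job is handed in; nothing more can be done
```

The job is handed in at 33.5 s on the robot's clock. The clamp stands open, and the tube sits in both brass clips with its red end at the yellow forked stop.

**What I did**
- I pushed the clamp handle over until it fell open and stayed.
- I lifted the tube out of the fixture by its black end and laid it in the black V-rest.
- I took it again by the middle, pressed it into the clips and let go.

**Last checks**
- **Seating:** while pressing, the force swung to about −9 N (the clips pulling the tube in). It then rose to 21 N against the bottom as I pushed on to about 2 mm below the seat height. The side view shows the tube level, with both ends within a pixel or two of where a seated tube should be.
- **Clips:** I judged them closed from these forces and the pictures. I had no direct view of the lips.
- **Bystanders:** the box, tape roll and bottle are within 0.1 px of where they started in the top view. The lens cap's colour mask broke up in changed light, so that automatic check failed. By eye, the cap is at its old spot, about pixel (291.5, 261).
- **Alignment:** a side force of about 4 N showed during the press, which suggests the tube was up to 1 mm off to one side. It was gone after release.

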